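# Zero the bar scale on its reference weight and box the weight

## Robot

A 6-joint arm with a two-finger parallel gripper is mounted at the origin on the work surface. World frame = base frame: x ahead of the robot, y to its left, z up, the work surface at z = 0. Lengths are in mm, angles in rad, forces in N, time in s.
With the tool pointing down it reaches from about 350 to 975 mm from the base axis. Payload 7.1 kg.
Tool frame: the origin (TCP) lies on the mounting face of the last link; the fingertips stand 182 mm ahead of it and the grasp point (between the pads) lies 163 mm ahead of it (ctrl.tcp_to_tips is the distance from the TCP to the fingertips, in mm); z points along the fingers, y is the direction in which the jaws open and shut (so a half turn about z gives the same grasp; the last joint's range is limited). The gripper opens to 88 mm and grips with 3 to 60 N. Pads are 20 mm wide; open, the fingers measure 115 mm over their backs; the gripper's body (75 mm by 178 mm) begins 61 mm behind the grasp point.
Start: joints at [1.25, 0.423, 1.63, -0, 1.089, -0.019], TCP at [185.743, 596.746, 404.675] pointing down, gripper open.
Joint ranges: [-3, 3], [-0.9, 2.11], [0.09, 2.58], [-1.31, 4.45], [0.11, 2.69], [-2.54, 2.54]. Speed limits (rad/s): [2.39, 2.39, 3.01, 3.14, 3.14, 3.14].

## Interface

Orientations are given as a rotation vector (axis times angle).
In Python, from workcell import ctrl gives the robot as it stands. The module is installed in compiled form; this text tells all that it offers.
- The arm moves only by the tool send_rows, never from a script. Its argument "commands" is a list of rows, each an object with "translation": the shift along the world's x, y, z normalised to -1 to 1, where 1 is 0.1 m, a list of three; "twist": the turn, a rotation vector about the world's x, y, z normalised to -1 to 1, where 1 is 0.5 rad, a list of three. A call has exactly 10 rows; each row is the pose to reach, as a shift and turn from the pose commanded when the call began; what a row does not reach only later rows make up. A row lasts 1/10 s, in which the tool goes at most 50 mm and 8.59 degrees, less where a joint would pass 70% of its speed; a pose out of reach is approached as far as the arm can. A call with a number of a shift or a turn outside -1 to 1 is refused whole. A call with a gripper value outside its range is refused whole. "grip" is the closure, from -1 (fully open) to 1 (shut), set as the call begins (left out, the last holds). The fingers move at their own pace and stop on an object; the grip force is fixed at half the most. Time passes only in rows, so rows that repeat a pose let the fingers close, or fill a call up. It gives the time, the measured TCP pose, the force and the opening at its end, in the units of the state.
- ctrl.get_obs(): the state, without advancing time (a new reading comes with each control period).
- ctrl.get_image(name): name is "side" or "top"; returns a dict with "img" (400x640x3 uint8, red, green, blue), "intrinsics" (3x3 intrinsics, pixels), "cam_to_world" (4x4, takes a point from camera to world coordinates). Camera axes: x right, y down, z forward; pixel columns grow to the right and rows downward; lengths in mm; the calibration is good to about 2 mm. A picture is of the moment at which its call begins. There is no depth.
- ctrl.close_job(): hands the job in, once; it reports no verdict.
The state is a dict: "t": time; "qpos": joint angles; "qvel": joint speeds; "joint_torque": joint torques, N m; "ee_pos": TCP position; "orientation": TCP orientation; "ft_force": force on the tool from outside, world axes, zero at the start; "moment": the same for the moment, N m; "width": finger opening in mm.
Only numpy, scipy, OpenCV 4.12 (cv2) and the standard library are available. Lean on these libraries where they do the work, as an engineer would, in place of code of your own. Each camera call takes 0.05 s, during which the arm holds its last target. There are 200 camera calls.

## Task

Zero the bar scale on its reference weight: lift the steel weight out of its bamboo rest, stand it on the scale's pan and let go, then turn the dial's knob until the zero wedge lies under the needle's tip, and let go of it. Then take the weight again, by its long sides this time, lower it right down onto the floor of the bamboo box with its length across the box before letting go, and slide the lid fully shut. Turn the dial only while the weight is on the pan, and do not disturb the other things on the sideboard.

Things in the scene. Friction and masses are not known exactly. Their poses are not given: they have to be found in the camera images.
- weight: the reference weight: plain oblong steel block 56 (its own x) x 30 (y) x 40 high mm, 0.42 to 0.65 kg. Origin at the centre of its underside
- weight_center (a point): centre of the steel weight, 20 mm above its underside; same axes as the weight. It starts in the rest, long axis along the rest's, with its underside 6 mm above the sideboard
- rest: fixed bamboo rest that holds the weight at the start: a trough along its own x, 40 mm long and 47 mm wide, floor 6 mm thick, two side walls 42 mm high that cover the weight's long sides (about 2.5 mm clear) so that only its two end faces, which stand 8 mm out of the open ends, can be gripped. Origin at the centre of its underside
- scale: fixed white bar scale, 160 (its own x) x 310 (y) mm, casing 42 mm high; the square pan lies on its +y half, the round dial faces up on its -y half. Origin at the centre of its underside
- pan: the scale's square steel pan, 124 x 124 x 6 mm, flat, no rim. It sinks 4.5 to 7.5 mm under the weight (spring 900 N/m, 10 mm at most), which swings the needle clockwise from above, 1.2 to 1.9 rad depending on the weight's mass. Origin at the centre of its underside
- pan_top (a point): centre of the pan's upper face, 60 mm above the sideboard when empty; axes as the scale's
- dial (a joint): turn of the dial plate with its knob, rad, growing clockwise as seen from above, range -0.6 to 2.8; it stays where it is left (friction about 0.05 N m). The white dial plate, 128 mm across, carries 39 thin ticks and one broad wedge, the zero mark
- knob_grip (a point): point on the vertical axis of the dial, at a good height to grip its round grey knob (46 mm across, standing 34 mm up from the dial plate), 12 mm below the knob's top and 22 mm above the dial plate. The needle lies 4 mm above the plate
- zero_mark (a point): the inner end of the zero wedge on the dial plate, 50 mm from the dial's axis; turns with the knob. It is level with point needle_tip, so the two coincide when the scale reads zero
- needle_tip (a point): tip of the dark steel needle, 50 mm from the dial's axis; only the load on the pan moves it, the knob does not
- bamboo_box: fixed bamboo box, outside 140 (its own x) x 80 (y) mm, 66 mm high, inside 124 x 64 mm, floor 6 mm thick, side walls 8 mm. Origin at the centre of its underside. The weight fits across it only (weight's x along the box's y) when set down by its long sides
- box_floor (a point): centre of the inner floor of the box, axes as the box's; the lid rides 52 mm above it
- lid (a joint): how far the sliding lid of the box is open, m: 0 fully shut, 0.12 fully open; it slides out along the box's -x and stays where it is left (about 1.2 N of friction). The lid is 5 mm thick; its leading edge lies at 62 mm minus the opening along x from the box's centre
- lid_grip (a point): point to grip on the upright ridge near the outer end of the lid, by which it is slid: the ridge is 14 mm thick along the box's x, 50 mm long along y and stands 26 mm up from the lid plate; this point lies at its middle, 5 mm below its top and 21 mm above the lid plate. The ridge's outer face is 11 mm in from the end of the lid
- bottle_center (a point): bystander: empty clear rum bottle, 76 mm across, 250 high; point on its axis 100 mm up
- bucket_center (a point): bystander: chrome ice bucket with lid shut, 160 mm across, 174 high; point on its axis 70 mm up
- tumbler_a_center (a point): bystander: squat glass tumbler, 80 mm across, 82 high; its centre
- tumbler_b_center (a point): bystander: the other squat tumbler, the same; its centre
- jigger_center (a point): bystander: hourglass-shaped steel jigger, 44 mm across, 75 high; its centre
- spoon_center (a point): bystander: steel spoon 190 mm long lying flat; point near the middle
Mind the look-alikes: they are no part of the job. Leave any orange look-alike of the bamboo_box alone. Leave any black look-alike of the weight alone.

How it is judged:
By the outcome, as a careful person would: the job done as asked, in the order asked, and still so for the second after the job is handed in, with the robot touching nothing.
It also fails if it takes over 72 s, if anything falls off the work surface, if the arm or the gripper's body presses on something with over 40 N, if the wrist force passes 120 N, or if a joint passes its speed limit or range.

## Working session

There is one attempt and no reset: what is moved stays moved. The work goes in short steps, Python scripts to look and compute and a tool call to move; the robot and the scene stay as the last step left them, time stands still between calls to the robot, and variables do not carry over. Pictures are saved under pics/ and viewed, about 8 in all and at most 12, crops included, and the job is handed in when it is done.

Besides the shell and the picture viewer there is one more tool, called after "Emit:" by a JSON object that holds its "name" and its "arguments", one argument or row to a line. send_rows: Moves the arm, as the interface text tells. Its arguments: {"type":"object","properties":{"commands":{"type":"array","items":{"type":"object","properties":{"translation":{"type":"array","items":{"type":"number"}},"twist":{"type":"array","items":{"type":"number"}}}}},"grip":{"type":"number"}},"required":["commands"]}

```bash
mkdir -p pics
cat > h.py <<'E'
import numpy as np, cv2
from workcell import ctrl
def snap(n,f):
    d=ctrl.get_image(n); np.savez(f'{f}.npz',**d); cv2.imwrite(f'pics/{f}.png',d['img'][:,:,::-1]); return d
def load(f): return dict(np.load(f'{f}.npz'))
def p2w(d,u,v,z):
    K=np.array(d['intrinsics']);T=np.array(d['cam_to_world'])
    r=T[:3,:3]@np.linalg.solve(K,[u,v,1.]);o=T[:3,3]
    return o+r*(z-o[2])/r[2]
def w2p(d,p):
    K=np.array(d['intrinsics']);T=np.array(d['cam_to_world'])
    c=K@(T[:3,:3].T@(np.array(p,float)-T[:3,3]));return c[:2]/c[2]
E
python3 - <<'E'
from h import *
for n in('top','side'):
    d=snap(n,n+'0');print(n,d['intrinsics'],np.round(d['cam_to_world'],3))
print(ctrl.get_obs(),ctrl.tcp_to_tips)
E
```

```text
top [[453.39137276   0.         323.88292058]
 [  0.         453.39137276 195.87985347]
 [  0.           0.           1.        ]] [[ 1.200000e-02 -9.840000e-01  1.780000e-01  3.114340e+02]
 [-1.000000e+00 -9.000000e-03  1.900000e-02 -2.175800e+01]
 [-1.700000e-02 -1.780000e-01 -9.840000e-01  1.427006e+03]
 [ 0.000000e+00  0.000000e+00  0.000000e+00  1.000000e+00]]
side [[428.86327264   0.         318.75678419]
 [  0.         428.86327264 197.8221536 ]
 [  0.           0.           1.        ]] [[ 9.66000e-01 -1.84000e-01  1.82000e-01  3.42839e+02]
 [-2.59000e-01 -6.88000e-01  6.78000e-01 -8.11859e+02]
 [ 1.00000e-03 -7.02000e-01 -7.12000e-01  9.49723e+02]
 [ 0.00000e+00  0.00000e+00  0.00000e+00  1.00000e+00]]
{'t': 0.1, 'qpos': array([ 1.24998060e+00,  4.23739564e-01,  1.63061424e+00,  1.49571202e-06,
        1.08859810e+00, -1.89845369e-02]), 'qvel': array([ 0.00055286, -0.00274534, -0.00149917, -0.00090734, -0.00023882,
       -0.00028247]), 'joint_torque': array([-2.43520126e-04, -5.45620036e+01, -2.74323517e+01,  6.44304184e-02,
        1.88310927e-02, -8.14131909e-05]), 'ee_pos': array([185.67825896, 596.51292811, 403.994524  ]), 'orientation': array([-4.72283886e-01, -3.10565544e+00,  2.10385144e-03]), 'ft_force': array([-0.44974341,  0.22197829, -0.17080659]), 'moment': array([-0.06154957, -0.05868623,  0.05068707]), 'width': 87.90741366016104} 182.0
```

View pics/top0.png

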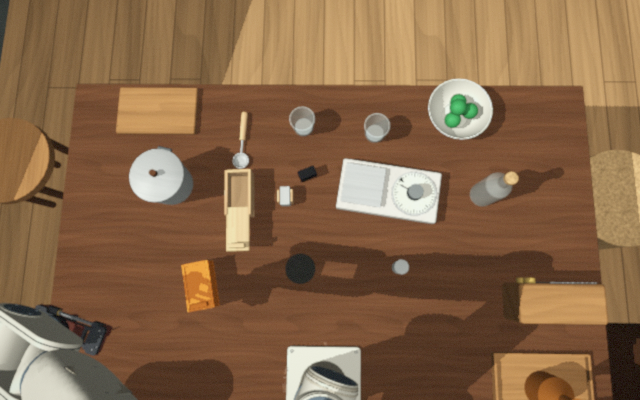

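View pics/side0.png

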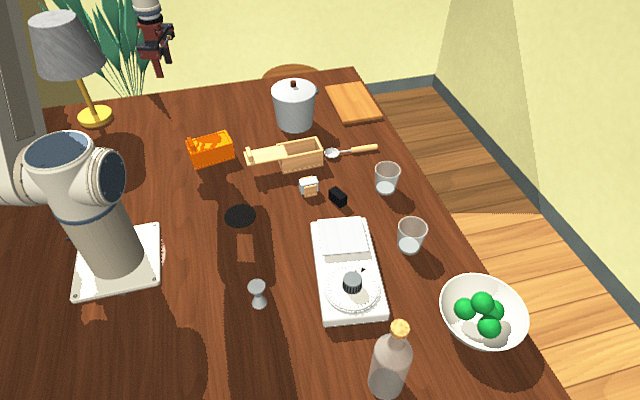

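The top view shows the rest with the weight at about (285,196), and the black look-alike at (307,174). The natural bamboo box is at (238,210), lid open toward the robot, and the orange look-alike at (198,286). The scale is at (389,190). I'm enlarging this area to confirm.

Run:
```python
from h import *
t=load('top0')['img'][:,:,::-1];s=load('side0')['img'][:,:,::-1]
a=cv2.resize(t[155:255,215:315],None,fx=4,fy=4,interpolation=cv2.INTER_CUBIC)
b=cv2.resize(t[152:228,333:447],(400,267),interpolation=cv2.INTER_CUBIC)
c=cv2.resize(s[130:210,240:360],(400,267),interpolation=cv2.INTER_CUBIC)
e=cv2.resize(s[205:330,300:400],(400,500)[:2],interpolation=cv2.INTER_CUBIC)[:333]
o=np.zeros((600,800,3),np.uint8)
o[:400,:400]=a;o[:267,400:]=b;o[267:600,400:]=e
c=cv2.resize(c,(300,200));o[400:600,:300]=c
cv2.imwrite('pics/crop0.png',o)
```

```text
(no output)
```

View pics/crop0.png

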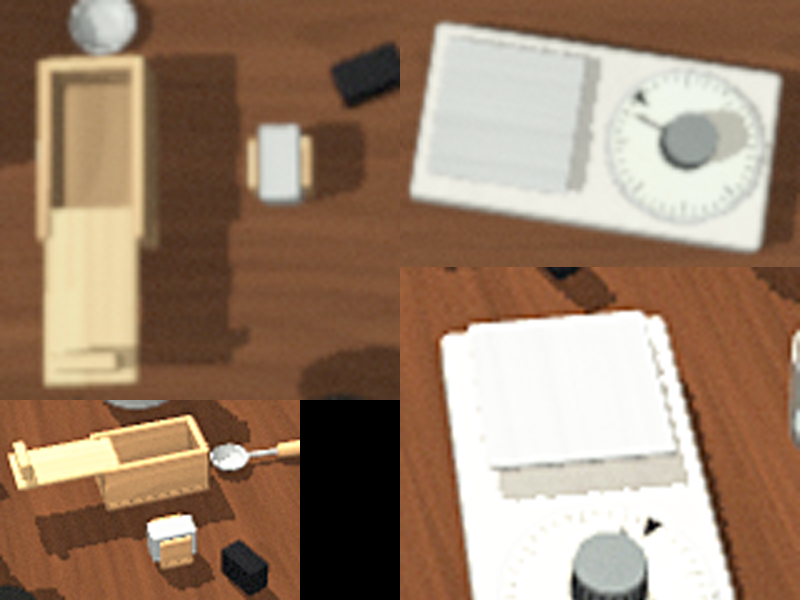

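The crops confirm three things. The plain steel block stands in the bamboo rest, with its end faces out along about world x. The box in natural bamboo has its lid about 80 mm open toward the robot. On the scale, the knob is at (416,191) and the wedge lies slightly clockwise of the needle. Next I compute positions.

Run:
```python
from h import *
d=load('top0')
A=lambda x,y,z:p2w(d,215+(x+.5)/4-.5,155+(y+.5)/4-.5,z)[:2]
B=lambda x,y,z:p2w(d,333+(x-400+.5)/3.509-.5,152+(y+.5)/3.509-.5,z)[:2]
def pr(n,*P):
    P=np.array(P);print(n,np.round(P).tolist(),'mean',np.round(P.mean(0),1));
    e=np.roll(P,-1,0)-P;print('  len',np.round(np.linalg.norm(e,axis=1)),'ang',np.round(np.arctan2(e[:,1],e[:,0]),3))
pr('weight',A(258,125,46),A(300,123,46),A(304,201,46),A(261,203,46))
pr('restwalls', A(248,137,48),A(312,135,48),A(313,186,48),A(249,188,48))
pr('box',A(37,58,66),A(143,55,66),A(146,240,66),A(37,241,66))
pr('lid',A(49,208,64),A(137,206,64),A(137,382,64),A(43,384,64))
pr('ridge',A(60,350,86),A(117,350,86),A(117,362,86),A(60,364,86))
pr('casing',B(437,22,42),B(780,73,42),B(762,250,42),B(411,197,42))
pr('pan',B(438,35,60),B(590,55,60),B(573,190,60),B(428,178,60))
for n,p in dict(knobtop=B(691,138,80),dial=B(686,145,46),tip=B(638,116,50),wedge=B(640,97,46)).items():print(n,np.round(p,1))
for n,p in dict(jigger=(401,267,75),spoonbowl=(241,160,5),black=(307,174,40),bucket=(158,172,174),tumA=(303,121,82),tumB=(376,127,82),bottle=(511,178,250)).items():print(n,np.round(p2w(d,*p)))
```

```text
weight [[591.0, 144.0], [593.0, 112.0], [532.0, 107.0], [530.0, 140.0]] mean [561.3 125.7]
  len [33. 62. 33. 62.] ang [-1.513 -3.065  1.628  0.068]
restwalls [[581.0, 151.0], [583.0, 102.0], [543.0, 100.0], [541.0, 149.0]] mean [562.  125.7]
  len [50. 40. 49. 40.] ang [-1.53  -3.098  1.612  0.05 ]
box [[638.0, 315.0], [641.0, 233.0], [497.0, 224.0], [496.0, 307.0]] mean [568.1 269.7]
  len [ 82. 144.  83. 143.] ang [-1.533 -3.084  1.59   0.052]
lid [[521.0, 300.0], [524.0, 233.0], [390.0, 227.0], [388.0, 298.0]] mean [455.7 264.3]
  len [ 67. 134.  71. 134.] ang [-1.538 -3.1    1.603  0.017]
ridge [[412.0, 281.0], [412.0, 239.0], [403.0, 238.0], [401.0, 281.0]] mean [407.1 259.8]
  len [42.  9. 42. 10.] ang [-1.56  -3.098  1.617  0.05 ]
casing [[684.0, -55.0], [639.0, -360.0], [481.0, -339.0], [524.0, -33.0]] mean [ 581.9 -196.5]
  len [308. 160. 309. 161.] ang [-1.715  3.011  1.429 -0.138]
pan [[667.0, -55.0], [650.0, -189.0], [529.0, -173.0], [539.0, -47.0]] mean [ 596.1 -116.2]
  len [135. 122. 126. 129.] ang [-1.698  3.008  1.497 -0.063]
knobtop [ 572.2 -272.5]
dial [ 572.5 -274.3]
tip [ 597.3 -232. ]
wedge [ 615.3 -234.7]
jigger [ 345. -225.   75.]
spoonbowl [684. 276.   5.]
black [631.  58.  40.]
bucket [602. 476. 174.]
tumA [790.  72.  82.]
tumB [ 772. -155.   82.]
bottle [ 576. -493.  250.]
```

Everything matches the stated sizes: weight at (561.5,126) yaw .055, pan (593,-118), dial (571,-273), box (568,270) yaw .05, lid about 107 mm open. I'm moving above the weight.

Emit:
{"name": "send_rows", "arguments": {
  "commands": [
    {"translation": [0.075,-0.094,-0.025],"twist": [0,0,-0.0486]},
    {"translation": [0.15,-0.188,-0.05],"twist": [0,0,-0.0972]},
    {"translation": [0.225,-0.282,-0.075],"twist": [0,0,-0.1458]},
    {"translation": [0.3,-0.376,-0.1],"twist": [0,0,-0.1944]},
    {"translation": [0.375,-0.47,-0.125],"twist": [0,0,-0.243]},
    {"translation": [0.45,-0.564,-0.15],"twist": [0,0,-0.2916]},
    {"translation": [0.525,-0.658,-0.175],"twist": [0,0,-0.3402]},
    {"translation": [0.6,-0.752,-0.2],"twist": [0,0,-0.3888]},
    {"translation": [0.675,-0.846,-0.225],"twist": [0,0,-0.4374]},
    {"translation": [0.75,-0.942,-0.25],"twist": [0,0,-0.486]}
  ],
  "grip": -1
}}

```text
t: 1.1
ee_pos: [261.4, 501.8, 379.5]
orientation: [0.848, 3.025, 0.0]
ft_force: [0.8, 0.2, 1.2]
width: 87.9
```

Emit:
{"name": "send_rows", "arguments": {
  "commands": [
    {"translation": [0.075,-0.094,-0.025],"twist": [0,0,-0.0486]},
    {"translation": [0.15,-0.188,-0.05],"twist": [0,0,-0.0972]},
    {"translation": [0.225,-0.282,-0.075],"twist": [0,0,-0.1458]},
    {"translation": [0.3,-0.376,-0.1],"twist": [0,0,-0.1944]},
    {"translation": [0.375,-0.47,-0.125],"twist": [0,0,-0.243]},
    {"translation": [0.45,-0.564,-0.15],"twist": [0,0,-0.2916]},
    {"translation": [0.525,-0.658,-0.175],"twist": [0,0,-0.3402]},
    {"translation": [0.6,-0.752,-0.2],"twist": [0,0,-0.3888]},
    {"translation": [0.675,-0.846,-0.225],"twist": [0,0,-0.4374]},
    {"translation": [0.75,-0.942,-0.25],"twist": [0,0,-0.486]}
  ]
}}

```text
t: 2.1
ee_pos: [336.4, 407.6, 354.5]
orientation: [1.209, 2.9, 0.0]
ft_force: [0.4, 0.7, -0.0]
width: 87.9
```

Emit:
{"name": "send_rows", "arguments": {
  "commands": [
    {"translation": [0.075,-0.094,-0.025],"twist": [0,0,-0.0486]},
    {"translation": [0.15,-0.188,-0.05],"twist": [0,0,-0.0972]},
    {"translation": [0.225,-0.282,-0.075],"twist": [0,0,-0.1458]},
    {"translation": [0.3,-0.376,-0.1],"twist": [0,0,-0.1944]},
    {"translation": [0.375,-0.47,-0.125],"twist": [0,0,-0.243]},
    {"translation": [0.45,-0.564,-0.15],"twist": [0,0,-0.2916]},
    {"translation": [0.525,-0.658,-0.175],"twist": [0,0,-0.3402]},
    {"translation": [0.6,-0.752,-0.2],"twist": [0,0,-0.3888]},
    {"translation": [0.675,-0.846,-0.225],"twist": [0,0,-0.4374]},
    {"translation": [0.75,-0.942,-0.25],"twist": [0,0,-0.486]}
  ]
}}

```text
t: 3.1
ee_pos: [411.4, 313.4, 329.5]
orientation: [1.551, 2.732, 0.0]
ft_force: [0.0, 0.1, -0.7]
width: 87.7
```

Emit:
{"name": "send_rows", "arguments": {
  "commands": [
    {"translation": [0.075,-0.094,-0.025],"twist": [0,0,-0.0486]},
    {"translation": [0.15,-0.188,-0.05],"twist": [0,0,-0.0972]},
    {"translation": [0.225,-0.282,-0.075],"twist": [0,0,-0.1458]},
    {"translation": [0.3,-0.376,-0.1],"twist": [0,0,-0.1944]},
    {"translation": [0.375,-0.47,-0.125],"twist": [0,0,-0.243]},
    {"translation": [0.45,-0.564,-0.15],"twist": [0,0,-0.2916]},
    {"translation": [0.525,-0.658,-0.175],"twist": [0,0,-0.3402]},
    {"translation": [0.6,-0.752,-0.2],"twist": [0,0,-0.3888]},
    {"translation": [0.675,-0.846,-0.225],"twist": [0,0,-0.4374]},
    {"translation": [0.75,-0.942,-0.25],"twist": [0,0,-0.486]}
  ]
}}

```text
t: 4.1
ee_pos: [486.4, 219.2, 304.5]
orientation: [1.871, 2.524, 0.0]
ft_force: [-0.2, 0.2, -0.2]
width: 87.8
```

Emit:
{"name": "send_rows", "arguments": {
  "commands": [
    {"translation": [0.075,-0.094,-0.025],"twist": [0,0,-0.0486]},
    {"translation": [0.15,-0.188,-0.05],"twist": [0,0,-0.0972]},
    {"translation": [0.225,-0.282,-0.075],"twist": [0,0,-0.1458]},
    {"translation": [0.3,-0.376,-0.1],"twist": [0,0,-0.1944]},
    {"translation": [0.375,-0.47,-0.125],"twist": [0,0,-0.243]},
    {"translation": [0.45,-0.564,-0.15],"twist": [0,0,-0.2916]},
    {"translation": [0.525,-0.658,-0.175],"twist": [0,0,-0.3402]},
    {"translation": [0.6,-0.752,-0.2],"twist": [0,0,-0.3888]},
    {"translation": [0.675,-0.846,-0.225],"twist": [0,0,-0.4374]},
    {"translation": [0.75,-0.942,-0.25],"twist": [0,0,-0.486]}
  ]
}}

```text
t: 5.1
ee_pos: [561.4, 124.9, 279.5]
orientation: [-2.163, -2.278, -0.0]
ft_force: [0.0, 0.3, -0.5]
width: 87.7
```

Emit:
{"name": "send_rows", "arguments": {
  "commands": [
    {"translation": [0,0.008,-0.12]},
    {"translation": [0,0.008,-0.24]},
    {"translation": [0,0.008,-0.36]},
    {"translation": [0,0.008,-0.46]},
    {"translation": [0,0.008,-0.56]},
    {"translation": [0,0.008,-0.66]},
    {"translation": [0,0.008,-0.74]},
    {"translation": [0,0.008,-0.8]},
    {"translation": [0,0.008,-0.86]},
    {"translation": [0,0.008,-0.86]}
  ]
}}

```text
validation failed for argument at $.co...
```

Emit:
{"name": "send_rows", "arguments": {
  "commands": [
    {"translation": [0,0,0]},
    {"translation": [0,0,0]},
    {"translation": [0,0,0]},
    {"translation": [0,0,0]},
    {"translation": [0,0,0]},
    {"translation": [0,0,0]},
    {"translation": [0,0,0]},
    {"translation": [0,0,0]},
    {"translation": [0,0,0]},
    {"translation": [0,0,0]}
  ],
  "grip": 1
}}

```text
validation failed for argument at $.co...
```

Emit:
{"name": "send_rows", "arguments": {
  "commands": [
    {"translation": [0,0.008,-0.12],"twist": [0,0,0]},
    {"translation": [0,0.008,-0.24],"twist": [0,0,0]},
    {"translation": [0,0.008,-0.36],"twist": [0,0,0]},
    {"translation": [0,0.008,-0.46],"twist": [0,0,0]},
    {"translation": [0,0.008,-0.56],"twist": [0,0,0]},
    {"translation": [0,0.008,-0.66],"twist": [0,0,0]},
    {"translation": [0,0.008,-0.74],"twist": [0,0,0]},
    {"translation": [0,0.008,-0.8],"twist": [0,0,0]},
    {"translation": [0,0.008,-0.86],"twist": [0,0,0]},
    {"translation": [0,0.008,-0.86],"twist": [0,0,0]}
  ]
}}

```text
t: 6.1
ee_pos: [560.5, 126.5, 193.0]
orientation: [-2.16, -2.28, 0.001]
ft_force: [-0.1, 0.7, 0.6]
width: 87.6
```

Emit:
{"name": "send_rows", "arguments": {
  "commands": [
    {"translation": [0,0,0],"twist": [0,0,0]},
    {"translation": [0,0,0],"twist": [0,0,0]},
    {"translation": [0,0,0],"twist": [0,0,0]},
    {"translation": [0,0,0],"twist": [0,0,0]},
    {"translation": [0,0,0],"twist": [0,0,0]},
    {"translation": [0,0,0],"twist": [0,0,0]},
    {"translation": [0,0,0],"twist": [0,0,0]},
    {"translation": [0,0,0],"twist": [0,0,0]},
    {"translation": [0,0,0],"twist": [0,0,0]},
    {"translation": [0,0,0],"twist": [0,0,0]}
  ],
  "grip": 1
}}

```text
t: 7.1
ee_pos: [561.2, 126.6, 194.0]
orientation: [2.16, 2.28, 0.002]
ft_force: [3.0, 0.4, 5.1]
width: 56.0
```

Emit:
{"name": "send_rows", "arguments": {
  "commands": [
    {"translation": [0,0,0.06],"twist": [0,0,0]},
    {"translation": [0,0,0.15],"twist": [0,0,0]},
    {"translation": [0,0,0.25],"twist": [0,0,0]},
    {"translation": [0,0,0.35],"twist": [0,0,0]},
    {"translation": [0,0,0.46],"twist": [0,0,0]},
    {"translation": [0,0,0.57],"twist": [0,0,0]},
    {"translation": [0,0,0.68],"twist": [0,0,0]},
    {"translation": [0,0,0.8],"twist": [0,0,0]},
    {"translation": [0,0,0.9],"twist": [0,0,0]},
    {"translation": [0,0,1.0],"twist": [0,0,0]}
  ]
}}

```text
t: 8.1
ee_pos: [560.7, 126.6, 294.6]
orientation: [2.161, 2.281, 0.0]
ft_force: [-0.7, 0.3, -4.2]
width: 55.9
```

Emit:
{"name": "send_rows", "arguments": {
  "commands": [
    {"translation": [0.01,-0.05,0],"twist": [0,0,0]},
    {"translation": [0.02,-0.12,0],"twist": [0,0,0]},
    {"translation": [0.03,-0.2,0],"twist": [0,0,0]},
    {"translation": [0.04,-0.29,0],"twist": [0,0,0]},
    {"translation": [0.05,-0.38,0],"twist": [0,0,0]},
    {"translation": [0.06,-0.47,0],"twist": [0,0,0]},
    {"translation": [0.07,-0.56,0],"twist": [0,0,0]},
    {"translation": [0.08,-0.65,0],"twist": [0,0,0]},
    {"translation": [0.09,-0.73,0],"twist": [0,0,0]},
    {"translation": [0.1,-0.81,0],"twist": [0,0,0]}
  ]
}}

```text
t: 9.1
ee_pos: [570.8, 44.8, 293.7]
orientation: [-2.161, -2.28, 0.0]
ft_force: [-0.5, -0.0, -5.8]
width: 56.0
```

Emit:
{"name": "send_rows", "arguments": {
  "commands": [
    {"translation": [0.01,-0.085,0],"twist": [0,0,0]},
    {"translation": [0.02,-0.17,0],"twist": [0,0,0]},
    {"translation": [0.03,-0.255,0],"twist": [0,0,0]},
    {"translation": [0.04,-0.34,0],"twist": [0,0,0]},
    {"translation": [0.05,-0.425,0],"twist": [0,0,0]},
    {"translation": [0.06,-0.51,0],"twist": [0,0,0]},
    {"translation": [0.07,-0.595,0],"twist": [0,0,0]},
    {"translation": [0.08,-0.68,0],"twist": [0,0,0]},
    {"translation": [0.09,-0.765,0],"twist": [0,0,0]},
    {"translation": [0.1,-0.85,0],"twist": [0,0,0]}
  ]
}}

```text
t: 10.1
ee_pos: [580.8, -40.2, 293.6]
orientation: [-2.161, -2.281, 0.0]
ft_force: [0.2, -0.9, -4.9]
width: 55.8
```

Emit:
{"name": "send_rows", "arguments": {
  "commands": [
    {"translation": [0.015,-0.09,0],"twist": [0,0,0]},
    {"translation": [0.03,-0.18,0],"twist": [0,0,0]},
    {"translation": [0.045,-0.27,-0.02],"twist": [0,0,0]},
    {"translation": [0.06,-0.36,-0.05],"twist": [0,0,0]},
    {"translation": [0.075,-0.45,-0.1],"twist": [0,0,0]},
    {"translation": [0.09,-0.54,-0.15],"twist": [0,0,0]},
    {"translation": [0.1,-0.63,-0.2],"twist": [0,0,0]},
    {"translation": [0.11,-0.71,-0.25],"twist": [0,0,0]},
    {"translation": [0.115,-0.76,-0.28],"twist": [0,0,0]},
    {"translation": [0.12,-0.785,-0.3],"twist": [0,0,0]}
  ]
}}

```text
t: 11.1
ee_pos: [592.7, -118.5, 263.2]
orientation: [-2.161, -2.28, 0.0]
ft_force: [-0.1, 0.4, -5.1]
width: 55.9
```

Emit:
{"name": "send_rows", "arguments": {
  "commands": [
    {"translation": [0,0,-0.03],"twist": [0,0,0]},
    {"translation": [0,0,-0.06],"twist": [0,0,0]},
    {"translation": [0,0,-0.09],"twist": [0,0,0]},
    {"translation": [0,0,-0.12],"twist": [0,0,0]},
    {"translation": [0,0,-0.14],"twist": [0,0,0]},
    {"translation": [0,0,-0.16],"twist": [0,0,0]},
    {"translation": [0,0,-0.18],"twist": [0,0,0]},
    {"translation": [0,0,-0.2],"twist": [0,0,0]},
    {"translation": [0,0,-0.2],"twist": [0,0,0]},
    {"translation": [0,0,-0.2],"twist": [0,0,0]}
  ]
}}

```text
t: 12.1
ee_pos: [592.8, -117.9, 243.9]
orientation: [-2.161, -2.281, -0.0]
ft_force: [-1.2, 0.9, -0.9]
width: 55.9
```

Run:
```python
from h import *
d=snap('top','top1');e=snap('side','side1')
o=np.vstack([cv2.resize(d['img'][140:240,320:460],(420,300)),cv2.resize(e['img'][130:330,260:440],(420,300)[:2])])
a=cv2.resize(d['img'][130:240,330:450],(400,367));b=cv2.resize(e['img'][140:330,280:430],(400,507))
o=np.zeros((507,800,3),np.uint8);o[:367,:400]=a;o[:,400:]=b
cv2.imwrite('pics/c1.png',o[:,:,::-1]);print(ctrl.get_obs()['ft_force'])
```

```text
[-0.86255712  1.21167928 -1.63449853]
```

View pics/c1.png

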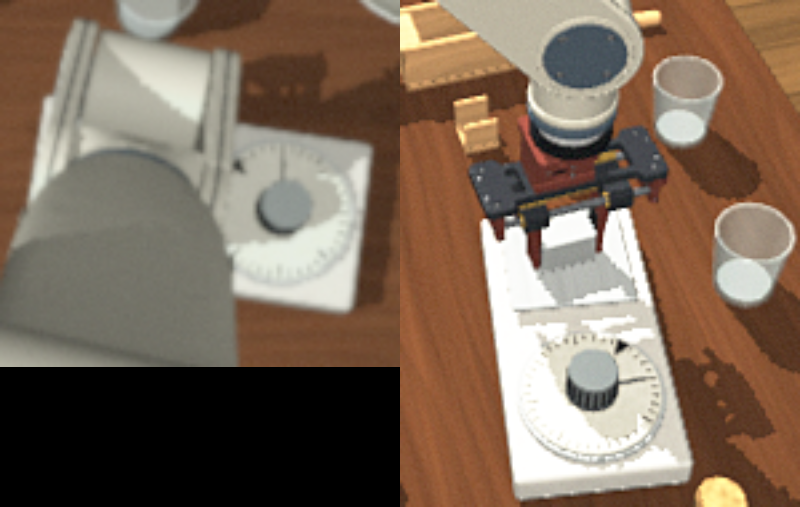

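The weight stands on the pan. Release, rise, then read the dial.

Emit:
{"name": "send_rows", "arguments": {
  "commands": [
    {"translation": [0,0,0],"twist": [0,0,0]},
    {"translation": [0,0,0],"twist": [0,0,0]},
    {"translation": [0,0,0],"twist": [0,0,0]},
    {"translation": [0,0,0],"twist": [0,0,0]},
    {"translation": [0,0,0],"twist": [0,0,0]},
    {"translation": [0,0,0.03],"twist": [0,0,0]},
    {"translation": [0,0,0.1],"twist": [0,0,0]},
    {"translation": [0,0,0.25],"twist": [0,0,0]},
    {"translation": [0,0,0.4],"twist": [0,0,0]},
    {"translation": [0,0,0.6],"twist": [0,0,0]}
  ],
  "grip": -1
}}

```text
t: 13.2
ee_pos: [592.7, -117.9, 305.1]
orientation: [2.161, 2.281, 0.0]
ft_force: [0.3, -0.0, -0.6]
width: 87.9
```

Run:
```python
from h import *
d=snap('top','top2');e=snap('side','side2')
a=cv2.resize(d['img'][165:230,380:450],(400,371),interpolation=2);b=cv2.resize(e['img'][195:325,305:395],(400,578),interpolation=2)
o=np.zeros((578,800,3),np.uint8);o[:371,:400]=a;o[:,400:]=b
cv2.imwrite('pics/c2.png',o[:,:,::-1]);print(ctrl.get_obs()['ft_force'])
```

```text
[-0.28871851  0.2676454   0.41606219]
```

View pics/c2.png

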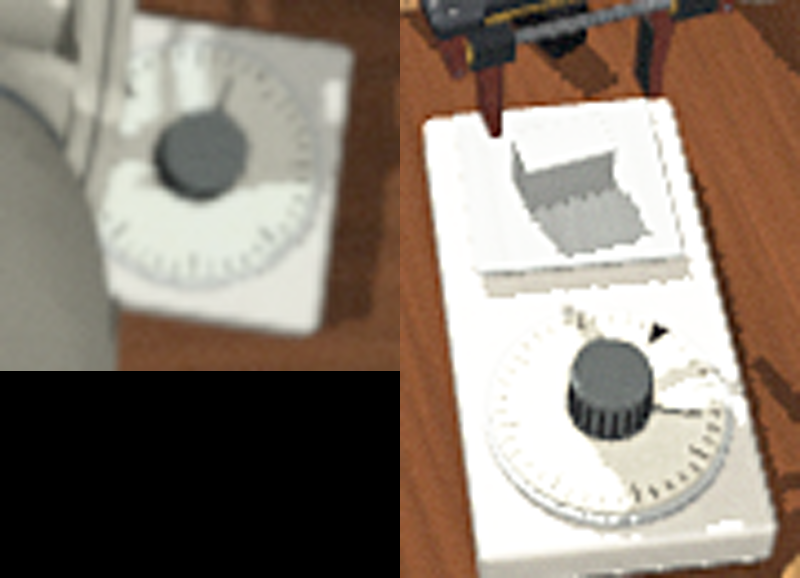

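Needle: top crop tip at (232,78), i.e. pixel (420.5,178.6). In the side crop the needle tip is at (302,413) and the wedge at (255,334). I'm computing the angles about the dial axis.

Run:
```python
from h import *
t=load('top2');s=load('side2');t0=load('top0')
T=lambda x,y,z:p2w(t,380+(x+.5)/5.714-.5,165+(y+.5)/5.714-.5,z)
S=lambda x,y,z:p2w(s,305+(x+.5)/4.444-.5,195+(y+.5)/4.444-.5,z)
for z in(70,75,80,85,90): print('knobtop',z,T(204,150,z)[:2].round(1),S(212,369,z)[:2].round(1))
for z in(44,48,52,56): print('tip',z,T(232,78,z)[:2].round(1),S(302,413,z)[:2].round(1))
B=lambda x,y,z:p2w(t0,333+(x-400+.5)/3.509-.5,152+(y+.5)/3.509-.5,z)
for z in(44,48,52): print('wedge',z,B(640,97,z)[:2].round(1),S(255,334,z)[:2].round(1), 'tip0',B(638,116,z)[:2].round(1))
# plate circle side crop: left/right/bottom extents
for z in(44,48,52): print('plate',z,S(90,402,z)[:2].round(1),S(333,402,z)[:2].round(1))
# dark blob of wedge
for n,d,(y0,y1,x0,x1) in(('top0',t0,(170,190,395,405)),('side',s,(262,278,355,370))):
    g=d['img'][y0:y1,x0:x1].max(2).astype(float);w=np.clip(110-g,0,None);yy,xx=np.mgrid[y0:y1,x0:x1]
    u,v=(w*xx).sum()/w.sum(),(w*yy).sum()/w.sum();print(n,u,v,w.sum(),p2w(d,u,v,46)[:2])
```

```text
knobtop 70 [ 574.5 -273.5] [ 576.3 -259.7]
knobtop 75 [ 573.6 -272.6] [ 575.  -262.8]
knobtop 80 [ 572.6 -271.6] [ 573.6 -266. ]
knobtop 85 [ 571.6 -270.7] [ 572.3 -269.1]
knobtop 90 [ 570.7 -269.8] [ 571.  -272.3]
tip 44 [ 619.6 -294.4] [ 622.2 -283.7]
tip 48 [ 618.8 -293.6] [ 621.  -286.1]
tip 52 [ 617.9 -292.9] [ 619.8 -288.4]
tip 56 [ 617.  -292.1] [ 618.5 -290.7]
wedge 44 [ 615.8 -235. ] [ 614.4 -227.1] tip0 [ 598.6 -232.9]
wedge 48 [ 614.9 -234.3] [ 613.2 -229.7] tip0 [ 597.7 -232.3]
wedge 52 [ 614.  -233.7] [ 612.  -232.3] tip0 [ 596.9 -231.7]
plate 44 [ 510.9 -246.5] [ 641.3 -281.5]
plate 48 [ 510.2 -249. ] [ 640.  -283.8]
plate 52 [ 509.4 -251.5] [ 638.7 -286.2]
top0 401.0 179.0 20.0 [ 616.25686649 -234.55172194]
side 361.9909747292419 269.7418772563177 554.0 [ 613.80329542 -228.35528126]
```

Plate z ≈ 52.5, knob axis (571.5,-270.5), needle tip at -0.437 rad, wedge at 0.736 rad. The dial therefore needs about 1.17 rad clockwise. I'm moving to the knob.

Emit:
{"name": "send_rows", "arguments": {
  "commands": [
    {"translation": [-0.014,-0.08,0],"twist": [0,0,0]},
    {"translation": [-0.028,-0.18,0],"twist": [0,0,0]},
    {"translation": [-0.042,-0.28,0],"twist": [0,0,0]},
    {"translation": [-0.056,-0.38,0],"twist": [0,0,0]},
    {"translation": [-0.07,-0.48,0],"twist": [0,0,0]},
    {"translation": [-0.084,-0.58,0],"twist": [0,0,0]},
    {"translation": [-0.098,-0.68,0],"twist": [0,0,0]},
    {"translation": [-0.112,-0.78,0],"twist": [0,0,0]},
    {"translation": [-0.126,-0.89,0],"twist": [0,0,0]},
    {"translation": [-0.14,-1.0,0],"twist": [0,0,0]}
  ]
}}

```text
t: 14.3
ee_pos: [578.6, -218.9, 303.7]
orientation: [2.161, 2.281, 0.0]
ft_force: [-0.3, 0.1, -0.0]
width: 88.3
```

Emit:
{"name": "send_rows", "arguments": {
  "commands": [
    {"translation": [-0.02,-0.13,0],"twist": [0,0,0]},
    {"translation": [-0.04,-0.26,0],"twist": [0,0,0]},
    {"translation": [-0.06,-0.39,0],"twist": [0,0,0]},
    {"translation": [-0.072,-0.48,0],"twist": [0,0,0]},
    {"translation": [-0.072,-0.525,-0.1],"twist": [0,0,0]},
    {"translation": [-0.072,-0.525,-0.2],"twist": [0,0,0]},
    {"translation": [-0.072,-0.525,-0.32],"twist": [0,0,0]},
    {"translation": [-0.072,-0.525,-0.44],"twist": [0,0,0]},
    {"translation": [-0.072,-0.525,-0.54],"twist": [0,0,0]},
    {"translation": [-0.072,-0.525,-0.605],"twist": [0,0,0]}
  ]
}}

```text
t: 15.3
ee_pos: [571.3, -270.0, 241.6]
orientation: [-2.159, -2.28, 0.001]
ft_force: [-0.1, -1.1, 0.2]
width: 88.2
```

Emit:
{"name": "send_rows", "arguments": {
  "commands": [
    {"translation": [0,0,0],"twist": [0,0,0]},
    {"translation": [0,0,0],"twist": [0,0,0]},
    {"translation": [0,0,0],"twist": [0,0,0]},
    {"translation": [0,0,0],"twist": [0,0,0]},
    {"translation": [0,0,0],"twist": [0,0,0]},
    {"translation": [0,0,0],"twist": [0,0,0]},
    {"translation": [0,0,0],"twist": [0,0,0]},
    {"translation": [0,0,0],"twist": [0,0,0]},
    {"translation": [0,0,0],"twist": [0,0,0]},
    {"translation": [0,0,0],"twist": [0,0,0]}
  ],
  "grip": 1
}}

```text
t: 16.3
ee_pos: [571.8, -270.5, 243.5]
orientation: [2.16, 2.28, 0.0]
ft_force: [1.1, -0.3, 3.7]
width: 45.4
```

Emit:
{"name": "send_rows", "arguments": {
  "commands": [
    {"translation": [0,0,0],"twist": [0,0,-0.1]},
    {"translation": [0,0,0],"twist": [0,0,-0.2]},
    {"translation": [0,0,0],"twist": [0,0,-0.3]},
    {"translation": [0,0,0],"twist": [0,0,-0.4]},
    {"translation": [0,0,0],"twist": [0,0,-0.5]},
    {"translation": [0,0,0],"twist": [0,0,-0.6]},
    {"translation": [0,0,0],"twist": [0,0,-0.7]},
    {"translation": [0,0,0],"twist": [0,0,-0.8]},
    {"translation": [0,0,0],"twist": [0,0,-0.9]},
    {"translation": [0,0,0],"twist": [0,0,-1.0]}
  ]
}}

```text
t: 17.3
ee_pos: [572.4, -270.6, 243.6]
orientation: [2.657, 1.671, 0.003]
ft_force: [4.3, 0.7, 1.4]
width: 45.6
```

Emit:
{"name": "send_rows", "arguments": {
  "commands": [
    {"translation": [0,0,0],"twist": [0,0,-0.1]},
    {"translation": [0,0,0],"twist": [0,0,-0.2]},
    {"translation": [0,0,0],"twist": [0,0,-0.3]},
    {"translation": [0,0,0],"twist": [0,0,-0.4]},
    {"translation": [0,0,0],"twist": [0,0,-0.5]},
    {"translation": [0,0,0],"twist": [0,0,-0.6]},
    {"translation": [0,0,0],"twist": [0,0,-0.7]},
    {"translation": [0,0,0],"twist": [0,0,-0.8]},
    {"translation": [0,0,0],"twist": [0,0,-0.9]},
    {"translation": [0,0,0],"twist": [0,0,-1.0]}
  ]
}}

```text
t: 18.3
ee_pos: [572.9, -271.1, 243.6]
orientation: [2.987, 0.961, 0.006]
ft_force: [7.7, -3.3, -2.2]
width: 45.7
```

Emit:
{"name": "send_rows", "arguments": {
  "commands": [
    {"translation": [0,0,0],"twist": [0,0,-0.05]},
    {"translation": [0,0,0],"twist": [0,0,-0.1]},
    {"translation": [0,0,0],"twist": [0,0,-0.15]},
    {"translation": [0,0,0],"twist": [0,0,-0.2]},
    {"translation": [0,0,0],"twist": [0,0,-0.25]},
    {"translation": [0,0,0],"twist": [0,0,-0.3]},
    {"translation": [0,0,0],"twist": [0,0,-0.34]},
    {"translation": [0,0,0],"twist": [0,0,-0.34]},
    {"translation": [0,0,0],"twist": [0,0,-0.34]},
    {"translation": [0,0,0],"twist": [0,0,-0.34]}
  ]
}}

```text
t: 19.3
ee_pos: [573.1, -271.3, 243.6]
orientation: [3.057, 0.707, 0.007]
ft_force: [7.2, -3.3, -3.0]
width: 45.5
```

Run:
```python
from h import *
e=snap('side','side3')
b=cv2.resize(e['img'][215:325,310:400],(480,587),interpolation=2)
cv2.imwrite('pics/c3.png',b[:,:,::-1]);print(ctrl.get_obs()['ft_force'])
```

```text
[ 7.85231836 -3.48700312 -2.8639874 ]
```

View pics/c3.png

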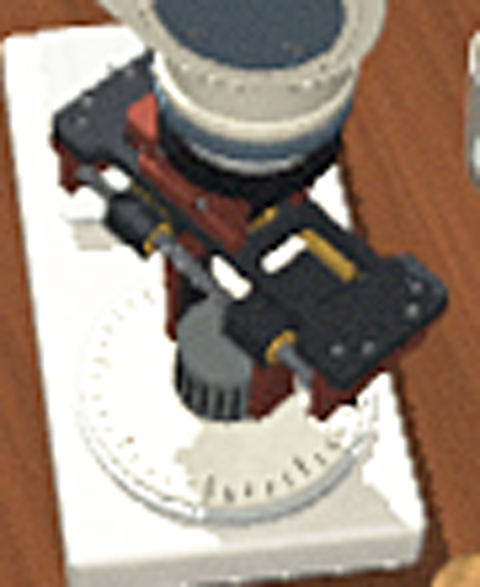

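The gripper hides the mark. Release, rise, look.

Emit:
{"name": "send_rows", "arguments": {
  "commands": [
    {"translation": [0,0,0],"twist": [0,0,0]},
    {"translation": [0,0,0],"twist": [0,0,0]},
    {"translation": [0,0,0],"twist": [0,0,0]},
    {"translation": [0,0,0],"twist": [0,0,0]},
    {"translation": [0,0,0],"twist": [0,0,0]},
    {"translation": [0,0,0.05],"twist": [0,0,0]},
    {"translation": [0,0,0.2],"twist": [0,0,0]},
    {"translation": [0,0,0.4],"twist": [0,0,0]},
    {"translation": [0,0,0.6],"twist": [0,0,0]},
    {"translation": [0,0,0.8],"twist": [0,0,0]}
  ],
  "grip": -1
}}

```text
t: 20.35
ee_pos: [571.6, -270.5, 325.3]
orientation: [3.06, 0.708, 0.001]
ft_force: [0.3, -0.2, -0.3]
width: 87.8
```

Run:
```python
from h import *
e=snap('side','side4')
b=cv2.resize(e['img'][195:325,305:395],None,fx=4.444,fy=4.444,interpolation=2)
cv2.imwrite('pics/c4.png',b[:,:,::-1]);print(ctrl.get_obs()['ft_force'])
```

```text
[ 0.9371162  -0.16663652  1.60226608]
```

View pics/c4.png

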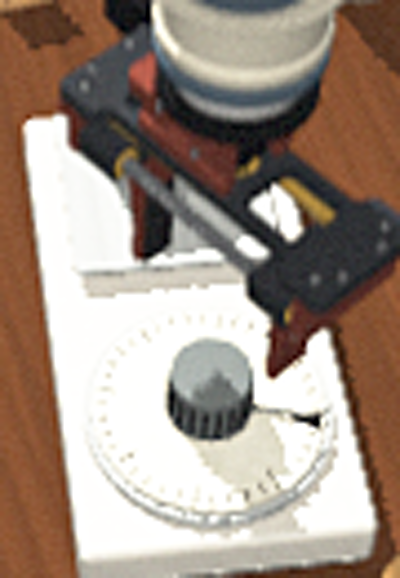

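The wedge now sits at the needle's tip, around (310,420) in the crop. I'm measuring the remaining angle.

Run:
```python
from h import *
d=load('side4');a=load('side2')
C=np.array([571.5,-270.5])
def rep(n,d,y0,y1,x0,x1,z,th):
    g=d['img'][y0:y1,x0:x1].max(2).astype(float);w=np.clip(th-g,0,None);yy,xx=np.mgrid[y0:y1,x0:x1]
    u,v=(w*xx).sum()/w.sum(),(w*yy).sum()/w.sum();p=p2w(d,u,v,z)[:2]-C
    print(n,round(u,2),round(v,2),p.round(1),'r',np.hypot(*p).round(1),'ang',np.arctan2(p[1],p[0]).round(4))
rep('wedge',d,284,296,370,380,53,120)
rep('needle now',d,284,292,362,370,56.5,150)
rep('needle side2',a,284,292,362,376,56.5,150)
rep('wedge side2',a,262,278,355,370,53,120)
print(d['img'][282:298,360:384].max(2))
```

```text
wedge 374.43 289.12 [ 50.8 -23.9] r 56.1 ang -0.4392
needle now 362.7 286.14 [ 25.1 -10.6] r 27.2 ang -0.3987
needle side2 365.81 286.79 [ 31.8 -14.3] r 34.8 ang -0.4219
wedge side2 361.04 270.77 [36.9 35.3] r 51.1 ang 0.7638
[[161  91 255 255 255 255 255 255 255 255 255 255 255 255 251 240 255 252
  252 255 255 255 148  67]
 [111  59 255 255 255 255 255 255 255 255 255 255 255 255 247 252 255 252
  249 255 255 255 145  68]
 [ 67  39 255 255 255 255 255 255 255 255 255 255 255 255 255 255 255 252
  247 255 255 255 176  84]
 [ 48  64 255 255 255 255 255 255 255 255 255 255 255 255 255 255 255 255
  253 247 255 255 241 121]
 [ 36  54 101 217 229 249 250 255 255 255 255 255 255 255 255 255 255 255
  236 226 255 255 255 148]
 [ 24  89 155 152 173 154 156 142 186 195 204 246 255 255 255 245 209 225
  179 231 255 255 255 148]
 [ 25 170 227 225 226 215 216 199 194 244 165  80 125 170 138 115  66 165
  242 250 243 255 255 181]
 [ 84 221 234 225 223 226 255 250 222 238 223 116  39   9  11  18   6 255
  234 246 217 255 255 244]
 [158 235 229 226 226 225 252 255 255 255 247 255 255 255 153  34   5 245
  192 241 218 255 255 255]
 [217 233 232 226 230 226 218 255 255 255 255 255 255 255 255 255 171 222
  244 249 219 255 255 255]
 [240 237 231 227 227 224 219 249 255 255 255 255 255 255 250 224 255 243
  253 247 214 255 255 255]
 [233 229 228 228 226 225 226 218 255 255 255 255 255 255 255 255 255 248
  249 229 206 255 255 255]
 [230 229 232 228 230 229 229 221 248 255 255 255 255 255 255 255 255 227
  251 232 255 255 255 255]
 [229 226 227 227 231 228 226 225 220 255 255 255 255 246 238 255 253 242
  247 222 241 255 255 255]
 [227 229 227 226 228 226 223 224 223 255 255 255 255 255 246 255 224 213
  203 202 204 255 255 255]
 [229 228 229 228 229 231 228 229 224 255 255 254 255 255 255 255 211 170
  209 209 199 255 255 255]]
```

Run:
```python
from h import *
C=np.array([571.5,-270.5])
for n in('side2','side4'):
    d=load(n);g=d['img'].max(2).astype(float)
    for u in range(361,375):
        c=g[282:293,u]; b=np.minimum(c[0],c[-1]) ; bg=np.median(c); w=np.clip(bg-15-c,0,None)
        if w.sum()<20: continue
        v=(w*np.arange(282,293)).sum()/w.sum();p=p2w(d,u,v,56.5)[:2]-C
        print(n,u,round(v,2),int(c.min()),p.round(1),np.hypot(*p).round(1),np.arctan2(p[1],p[0]).round(3))
d=load('side4')
for ang in(-.40,-.42,-.44,-.46,-.48): print(ang,[w2p(d,[C[0]+r*np.cos(ang),C[1]+r*np.sin(ang),z]).round(1).tolist() for r,z in((30,56.5),(40,56.5),(50,56.5),(50,53),(63,53))])
```

```text
side2 361 284.49 49 [22.6 -5.1] 23.2 -0.22
side2 362 286.36 116 [ 23.2 -10.7] 25.6 -0.432
side2 363 286.38 138 [ 25.6 -11.4] 28.0 -0.419
side2 364 287.0 126 [ 27.3 -13.7] 30.6 -0.464
side2 365 287.0 122 [ 29.7 -14.3] 33.0 -0.45
side2 366 287.0 107 [ 32.  -14.9] 35.3 -0.437
side2 367 287.08 113 [ 34.3 -15.8] 37.7 -0.431
side2 368 287.26 166 [ 36.5 -16.9] 40.2 -0.434
side2 369 287.61 167 [ 38.5 -18.5] 42.7 -0.447
side2 370 287.38 125 [ 41.  -18.5] 45.0 -0.423
side2 371 287.4 136 [ 43.4 -19.1] 47.4 -0.416
side2 372 287.45 163 [ 45.6 -19.9] 49.8 -0.411
side2 374 290.28 181 [ 47.6 -28.7] 55.5 -0.542
side4 361 284.44 39 [22.7 -4.9] 23.2 -0.214
side4 362 286.35 101 [ 23.2 -10.7] 25.6 -0.431
side4 363 287.0 152 [ 25.  -13.1] 28.2 -0.482
side4 364 287.0 173 [ 27.3 -13.7] 30.6 -0.464
side4 365 287.0 154 [ 29.7 -14.3] 33.0 -0.45
side4 366 288.35 156 [ 30.8 -18.5] 35.9 -0.542
side4 367 287.29 142 [ 34.1 -16.4] 37.8 -0.448
side4 368 287.69 186 [ 36.  -18.1] 40.3 -0.464
side4 369 287.09 195 [ 39.  -17.1] 42.5 -0.413
side4 370 287.85 165 [ 40.6 -19.7] 45.1 -0.453
side4 371 288.44 80 [ 42.4 -21.9] 47.7 -0.477
side4 372 288.64 39 [ 44.5 -23.1] 50.1 -0.478
side4 373 288.77 9 [ 46.7 -24. ] 52.5 -0.475
side4 374 288.96 11 [ 48.9 -25.2] 55.0 -0.476
-0.4 [[363.8, 286.3], [368.0, 286.8], [372.1, 287.3], [372.0, 288.1], [377.3, 288.7]]
-0.42 [[363.8, 286.5], [367.9, 287.1], [372.1, 287.6], [371.9, 288.4], [377.3, 289.1]]
-0.44 [[363.8, 286.7], [367.9, 287.3], [372.0, 288.0], [371.9, 288.8], [377.3, 289.6]]
-0.46 [[363.8, 286.9], [367.9, 287.6], [372.0, 288.3], [371.9, 289.1], [377.2, 290.0]]
-0.48 [[363.7, 287.1], [367.8, 287.9], [371.9, 288.7], [371.8, 289.5], [377.2, 290.5]]
```

Wedge at -0.439, needle at about -0.43 rad: within about 0.01 rad (0.5 mm). I'm going back to the weight, turning for its long sides.

Emit:
{"name": "send_rows", "arguments": {
  "commands": [
    {"translation": [0.01,0.06,0],"twist": [0,0,-0.04]},
    {"translation": [0.02,0.14,0],"twist": [0,0,-0.08]},
    {"translation": [0.03,0.22,0],"twist": [0,0,-0.12]},
    {"translation": [0.04,0.3,0],"twist": [0,0,-0.16]},
    {"translation": [0.05,0.38,0],"twist": [0,0,-0.2]},
    {"translation": [0.06,0.46,0],"twist": [0,0,-0.24]},
    {"translation": [0.07,0.54,0],"twist": [0,0,-0.28]},
    {"translation": [0.08,0.63,0],"twist": [0,0,-0.32]},
    {"translation": [0.09,0.72,0],"twist": [0,0,-0.36]},
    {"translation": [0.11,0.8,0],"twist": [0,0,-0.4]}
  ]
}}

```text
t: 21.4
ee_pos: [582.1, -189.5, 322.1]
orientation: [-3.115, -0.397, 0.003]
ft_force: [0.3, 0.6, 0.3]
width: 87.8
```

Emit:
{"name": "send_rows", "arguments": {
  "commands": [
    {"translation": [0.01,0.08,0],"twist": [0,0,-0.04]},
    {"translation": [0.02,0.16,0],"twist": [0,0,-0.08]},
    {"translation": [0.03,0.24,0],"twist": [0,0,-0.12]},
    {"translation": [0.04,0.32,0],"twist": [0,0,-0.16]},
    {"translation": [0.05,0.4,0],"twist": [0,0,-0.2]},
    {"translation": [0.06,0.48,0],"twist": [0,0,-0.24]},
    {"translation": [0.07,0.56,0],"twist": [0,0,-0.28]},
    {"translation": [0.08,0.64,0],"twist": [0,0,-0.32]},
    {"translation": [0.09,0.7,0],"twist": [0,0,-0.36]},
    {"translation": [0.1,0.725,0],"twist": [0,0,-0.406]}
  ]
}}

```text
t: 22.4
ee_pos: [592.2, -117.0, 322.2]
orientation: [-3.14, -0.08, 0.003]
ft_force: [-0.2, 0.3, -0.3]
width: 87.8
```

Run:
```python
from h import *
d=snap('top','top5');e=snap('side','side5')
a=cv2.resize(d['img'][165:230,380:450],(400,371),interpolation=2);b=cv2.resize(e['img'][175:325,300:400],(400,600),interpolation=2)
o=np.zeros((600,800,3),np.uint8);o[:371,:400]=a;o[:,400:]=b
cv2.imwrite('pics/c5.png',o[:,:,::-1])
```

```text
(no output)
```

View pics/c5.png

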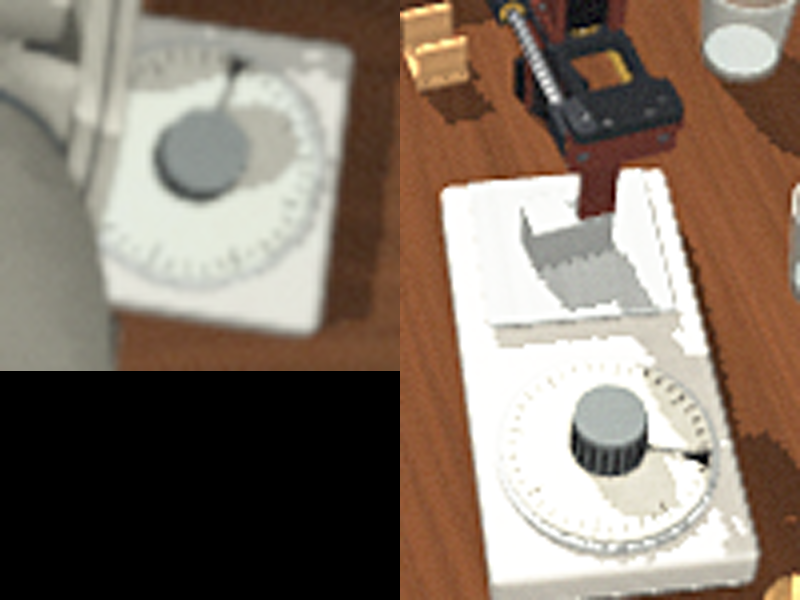

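From both views the wedge's apex meets the needle's tip. Now I grip the weight by its long sides.

Emit:
{"name": "send_rows", "arguments": {
  "commands": [
    {"translation": [0,0,-0.1],"twist": [0,0,0]},
    {"translation": [0,0,-0.2],"twist": [0,0,0]},
    {"translation": [0,0,-0.3],"twist": [0,0,0]},
    {"translation": [0,0,-0.4],"twist": [0,0,0]},
    {"translation": [0,0,-0.5],"twist": [0,0,0]},
    {"translation": [0,0,-0.6],"twist": [0,0,0]},
    {"translation": [0,0,-0.69],"twist": [0,0,0]},
    {"translation": [0,0,-0.75],"twist": [0,0,0]},
    {"translation": [0,0,-0.79],"twist": [0,0,0]},
    {"translation": [0,0,-0.8],"twist": [0,0,0]}
  ]
}}

```text
t: 23.5
ee_pos: [592.5, -117.9, 242.7]
orientation: [-3.14, -0.081, 0.001]
ft_force: [-0.6, 0.5, -0.3]
width: 87.9
```

Emit:
{"name": "send_rows", "arguments": {
  "commands": [
    {"translation": [0,0,0],"twist": [0,0,0]},
    {"translation": [0,0,0],"twist": [0,0,0]},
    {"translation": [0,0,0],"twist": [0,0,0]},
    {"translation": [0,0,0],"twist": [0,0,0]},
    {"translation": [0,0,0],"twist": [0,0,0]},
    {"translation": [0,0,0],"twist": [0,0,0]},
    {"translation": [0,0,0],"twist": [0,0,0]},
    {"translation": [0,0,0],"twist": [0,0,0]},
    {"translation": [0,0,0],"twist": [0,0,0]},
    {"translation": [0,0,0],"twist": [0,0,0]}
  ],
  "grip": 1
}}

```text
t: 24.5
ee_pos: [592.6, -118.0, 243.2]
orientation: [3.141, 0.081, -0.0]
ft_force: [0.7, -0.4, 0.1]
width: 30.0
```

Run:
```python
from h import *
print(ctrl.get_obs())
c,y=np.array([568,269.7]),.05
R=np.array([[np.cos(y),-np.sin(y)],[np.sin(y),np.cos(y)]])
def draw(d,x0,y0,w,h,f):
    im=cv2.resize(d['img'][y0:y0+h,x0:x0+w],None,fx=f,fy=f,interpolation=2).copy()
    def poly(hx,hy,z,col,ox=0):
        P=[]
        for sx,sy in((1,1),(1,-1),(-1,-1),(-1,1)):
            p=c+R@np.array([ox+sx*hx,sy*hy]);u=w2p(d,[*p,z]);P.append((u-[x0,y0]+.5)*f-.5)
        cv2.polylines(im,[np.round(P).astype(int)],True,col,1)
    poly(70,40,66,(255,0,0));poly(62,32,66,(0,0,255));poly(62,32,6,(0,160,0))
    poly(7,25,89,(255,0,255),-161)
    return im
a=draw(load('top0'),215,155,75,110,5);b=draw(load('side0'),238,130,92,58,4.5)
o=np.zeros((580,800,3),np.uint8);o[:a.shape[0],:a.shape[1]]=a;o[:b.shape[0],380:380+b.shape[1]]=b
cv2.imwrite('pics/c6.png',o[:,:,::-1])
```

```text
{'t': 24.5, 'qpos': array([-2.16235868e-01,  6.11194166e-01,  1.76284413e+00, -2.37993599e-05,
        7.67554606e-01,  1.30280616e+00]), 'qvel': array([-0.00018553, -0.00168543, -0.00054665, -0.00081809,  0.00051002,
       -0.0007889 ]), 'joint_torque': array([ 2.44154781e-01, -5.74077129e+01, -1.95734203e+01,  8.56475160e-02,
       -4.58498939e-02, -1.73976539e-03]), 'ee_pos': array([ 592.55155327, -117.98444203,  243.16062149]), 'orientation': array([ 3.14052419e+00,  8.13128622e-02, -6.60403416e-06]), 'ft_force': array([ 0.73708767, -0.41770172,  0.08041884]), 'moment': array([-0.02862763,  0.15040886, -0.03627835]), 'width': 30.049111344007358}
```

View pics/c6.png

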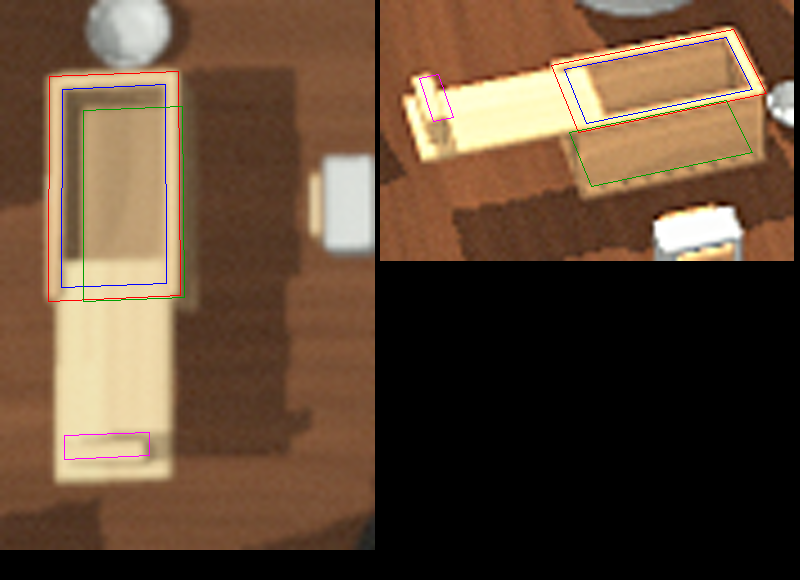

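The model overlays the box well in both views. I'm lifting and carrying the weight to (577,270), turning +1.57 rad.

Emit:
{"name": "send_rows", "arguments": {
  "commands": [
    {"translation": [0,0,0.06],"twist": [0,0,0]},
    {"translation": [0,0,0.15],"twist": [0,0,0]},
    {"translation": [0,0,0.25],"twist": [0,0,0]},
    {"translation": [0,0,0.35],"twist": [0,0,0]},
    {"translation": [0,0,0.46],"twist": [0,0,0]},
    {"translation": [0,0,0.57],"twist": [0,0,0]},
    {"translation": [0,0,0.68],"twist": [0,0,0]},
    {"translation": [0,0,0.8],"twist": [0,0,0]},
    {"translation": [0,0,0.9],"twist": [0,0,0]},
    {"translation": [0,0,1.0],"twist": [0,0,0]}
  ]
}}

```text
t: 25.5
ee_pos: [592.5, -117.9, 344.1]
orientation: [3.141, 0.081, 0.0]
ft_force: [-0.2, 0.1, -5.3]
width: 30.2
```

Emit:
{"name": "send_rows", "arguments": {
  "commands": [
    {"translation": [-0.004,0.07,0],"twist": [0,0,0.05]},
    {"translation": [-0.008,0.16,0],"twist": [0,0,0.12]},
    {"translation": [-0.012,0.26,0],"twist": [0,0,0.2]},
    {"translation": [-0.016,0.36,0],"twist": [0,0,0.28]},
    {"translation": [-0.02,0.46,0],"twist": [0,0,0.36]},
    {"translation": [-0.024,0.56,0],"twist": [0,0,0.44]},
    {"translation": [-0.028,0.66,0],"twist": [0,0,0.52]},
    {"translation": [-0.032,0.76,0],"twist": [0,0,0.6]},
    {"translation": [-0.036,0.87,0],"twist": [0,0,0.69]},
    {"translation": [-0.04,0.98,0],"twist": [0,0,0.78]}
  ]
}}

```text
t: 26.5
ee_pos: [588.5, -19.0, 343.2]
orientation: [-3.064, -0.694, 0.0]
ft_force: [-0.2, -0.1, -5.5]
width: 30.2
```

Emit:
{"name": "send_rows", "arguments": {
  "commands": [
    {"translation": [-0.004,0.1,0],"twist": [0,0,0.08]},
    {"translation": [-0.008,0.2,0],"twist": [0,0,0.16]},
    {"translation": [-0.012,0.3,0],"twist": [0,0,0.24]},
    {"translation": [-0.016,0.4,0],"twist": [0,0,0.32]},
    {"translation": [-0.02,0.5,0],"twist": [0,0,0.4]},
    {"translation": [-0.024,0.6,0],"twist": [0,0,0.48]},
    {"translation": [-0.028,0.7,0],"twist": [0,0,0.56]},
    {"translation": [-0.032,0.8,0],"twist": [0,0,0.64]},
    {"translation": [-0.036,0.9,0],"twist": [0,0,0.72]},
    {"translation": [-0.04,1.0,0],"twist": [0,0,0.8]}
  ]
}}

```text
t: 27.5
ee_pos: [584.5, 80.9, 343.2]
orientation: [2.865, 1.288, 0.0]
ft_force: [0.4, -0.6, -5.0]
width: 30.1
```

Emit:
{"name": "send_rows", "arguments": {
  "commands": [
    {"translation": [-0.004,0.1,0],"twist": [0,0,0.08]},
    {"translation": [-0.008,0.2,0],"twist": [0,0,0.16]},
    {"translation": [-0.012,0.3,0],"twist": [0,0,0.24]},
    {"translation": [-0.016,0.4,0],"twist": [0,0,0.32]},
    {"translation": [-0.02,0.5,0],"twist": [0,0,0.4]},
    {"translation": [-0.024,0.6,0],"twist": [0,0,0.48]},
    {"translation": [-0.028,0.7,0],"twist": [0,0,0.56]},
    {"translation": [-0.032,0.8,0],"twist": [0,0,0.64]},
    {"translation": [-0.036,0.9,0],"twist": [0,0,0.72]},
    {"translation": [-0.04,1.0,0],"twist": [0,0,0.8]}
  ]
}}

```text
t: 28.5
ee_pos: [580.5, 180.9, 343.2]
orientation: [-2.552, -1.832, 0.0]
ft_force: [-0.2, 0.6, -5.3]
width: 29.7
```

Emit:
{"name": "send_rows", "arguments": {
  "commands": [
    {"translation": [-0.004,0.1,0],"twist": [0,0,0.08]},
    {"translation": [-0.008,0.2,-0.02],"twist": [0,0,0.16]},
    {"translation": [-0.012,0.3,-0.08],"twist": [0,0,0.24]},
    {"translation": [-0.016,0.4,-0.16],"twist": [0,0,0.32]},
    {"translation": [-0.02,0.5,-0.25],"twist": [0,0,0.4]},
    {"translation": [-0.024,0.6,-0.34],"twist": [0,0,0.48]},
    {"translation": [-0.028,0.7,-0.43],"twist": [0,0,0.56]},
    {"translation": [-0.032,0.79,-0.51],"twist": [0,0,0.64]},
    {"translation": [-0.035,0.86,-0.57],"twist": [0,0,0.72]},
    {"translation": [-0.035,0.9,-0.6],"twist": [0,0,0.76]}
  ]
}}

```text
t: 29.5
ee_pos: [576.8, 270.7, 282.3]
orientation: [-2.16, -2.28, 0.001]
ft_force: [-0.1, 0.3, -5.1]
width: 29.9
```

Run:
```python
from h import *
o=ctrl.get_obs();print(o['ee_pos'],o['orientation'],o['width'],o['ft_force'])
r=o['orientation'];print('phi',2*np.arctan2(r[1],r[0])-np.pi/2)
e=snap('side','side6')
b=cv2.resize(e['img'][90:190,230:350],(720,600),interpolation=2)
cv2.imwrite('pics/c7.png',b[:,:,::-1])
```

```text
[576.81845228 270.74006755 282.26357018] [-2.16039217e+00 -2.28034742e+00  1.34844547e-03] 29.94348289158643 [-0.09218383  0.31506796 -5.11768608]
phi -6.229173546416554
```

View pics/c7.png

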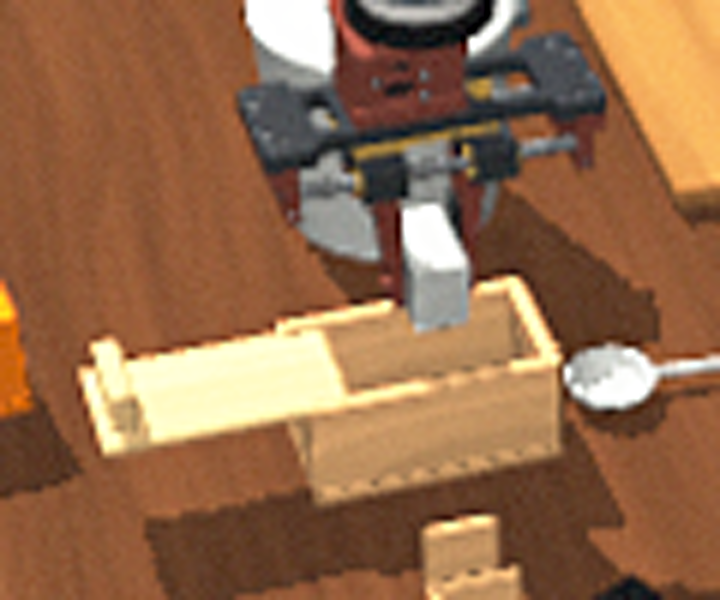

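The weight hangs centred over the box opening, underside near (437,320), with its length across the box. Lowering.

Emit:
{"name": "send_rows", "arguments": {
  "commands": [
    {"translation": [0,0,-0.05],"twist": [0,0,0]},
    {"translation": [0,0,-0.1],"twist": [0,0,0]},
    {"translation": [0,0,-0.15],"twist": [0,0,0]},
    {"translation": [0,0,-0.2],"twist": [0,0,0]},
    {"translation": [0,0,-0.25],"twist": [0,0,0]},
    {"translation": [0,0,-0.3],"twist": [0,0,0]},
    {"translation": [0,0,-0.35],"twist": [0,0,0]},
    {"translation": [0,0,-0.4],"twist": [0,0,0]},
    {"translation": [0,0,-0.45],"twist": [0,0,0]},
    {"translation": [0,0,-0.5],"twist": [0,0,0]}
  ]
}}

```text
t: 30.55
ee_pos: [577.1, 270.1, 232.7]
orientation: [2.164, 2.277, -0.0]
ft_force: [-0.2, 0.5, -4.6]
width: 30.1
```

No wall contact; only the weight's own 5 N is felt.

Emit:
{"name": "send_rows", "arguments": {
  "commands": [
    {"translation": [0,0,-0.05],"twist": [0,0,0]},
    {"translation": [0,0,-0.1],"twist": [0,0,0]},
    {"translation": [0,0,-0.15],"twist": [0,0,0]},
    {"translation": [0,0,-0.2],"twist": [0,0,0]},
    {"translation": [0,0,-0.25],"twist": [0,0,0]},
    {"translation": [0,0,-0.29],"twist": [0,0,0]},
    {"translation": [0,0,-0.32],"twist": [0,0,0]},
    {"translation": [0,0,-0.345],"twist": [0,0,0]},
    {"translation": [0,0,-0.36],"twist": [0,0,0]},
    {"translation": [0,0,-0.36],"twist": [0,0,0]}
  ]
}}

```text
t: 31.55
ee_pos: [577.0, 270.0, 197.0]
orientation: [-2.164, -2.277, 0.0]
ft_force: [-0.3, 0.4, -4.9]
width: 30.0
```

Emit:
{"name": "send_rows", "arguments": {
  "commands": [
    {"translation": [0,0,-0.005],"twist": [0,0,0]},
    {"translation": [0,0,-0.01],"twist": [0,0,0]},
    {"translation": [0,0,-0.015],"twist": [0,0,0]},
    {"translation": [0,0,-0.02],"twist": [0,0,0]},
    {"translation": [0,0,-0.024],"twist": [0,0,0]},
    {"translation": [0,0,-0.024],"twist": [0,0,0]},
    {"translation": [0,0,-0.024],"twist": [0,0,0]},
    {"translation": [0,0,-0.024],"twist": [0,0,0]},
    {"translation": [0,0,-0.024],"twist": [0,0,0]},
    {"translation": [0,0,-0.024],"twist": [0,0,0]}
  ]
}}

```text
t: 32.55
ee_pos: [577.0, 270.1, 194.8]
orientation: [2.164, 2.277, 0.0]
ft_force: [0.0, 0.3, -5.1]
width: 29.9
```

Emit:
{"name": "send_rows", "arguments": {
  "commands": [
    {"translation": [0,0,-0.002],"twist": [0,0,0]},
    {"translation": [0,0,-0.004],"twist": [0,0,0]},
    {"translation": [0,0,-0.006],"twist": [0,0,0]},
    {"translation": [0,0,-0.008],"twist": [0,0,0]},
    {"translation": [0,0,-0.01],"twist": [0,0,0]},
    {"translation": [0,0,-0.012],"twist": [0,0,0]},
    {"translation": [0,0,-0.014],"twist": [0,0,0]},
    {"translation": [0,0,-0.015],"twist": [0,0,0]},
    {"translation": [0,0,-0.015],"twist": [0,0,0]},
    {"translation": [0,0,-0.015],"twist": [0,0,0]}
  ]
}}

```text
t: 33.55
ee_pos: [577.1, 270.1, 194.7]
orientation: [2.164, 2.277, 0.0]
ft_force: [-5.2, -2.8, 11.4]
width: 30.1
```

The 11 N upward force shows the weight is seated on the floor. I open partway so the fingers stay clear inside the box, rise, and go to the lid ridge.

Emit:
{"name": "send_rows", "arguments": {
  "commands": [
    {"translation": [0,0,0.01],"twist": [0,0,0]},
    {"translation": [0,0,0.01],"twist": [0,0,0]},
    {"translation": [0,0,0.01],"twist": [0,0,0]},
    {"translation": [0,0,0.01],"twist": [0,0,0]},
    {"translation": [0,0,0.01],"twist": [0,0,0]},
    {"translation": [0,0,0.05],"twist": [0,0,0]},
    {"translation": [0,0,0.12],"twist": [0,0,0]},
    {"translation": [0,0,0.22],"twist": [0,0,0]},
    {"translation": [0,0,0.35],"twist": [0,0,0]},
    {"translation": [0,0,0.5],"twist": [0,0,0]}
  ],
  "grip": -0.14
}}

```text
t: 34.55
ee_pos: [577.1, 270.0, 244.6]
orientation: [2.164, 2.277, 0.0]
ft_force: [-0.1, 0.1, 0.7]
width: 49.9
```

Emit:
{"name": "send_rows", "arguments": {
  "commands": [
    {"translation": [0,0,0.15],"twist": [0,0,0]},
    {"translation": [0,0,0.3],"twist": [0,0,0]},
    {"translation": [0,0,0.42],"twist": [0,0,0]},
    {"translation": [-0.08,-0.005,0.5],"twist": [0,0,0]},
    {"translation": [-0.18,-0.01,0.5],"twist": [0,0,0]},
    {"translation": [-0.28,-0.015,0.5],"twist": [0,0,0]},
    {"translation": [-0.38,-0.02,0.5],"twist": [0,0,0]},
    {"translation": [-0.48,-0.025,0.5],"twist": [0,0,0]},
    {"translation": [-0.59,-0.03,0.5],"twist": [0,0,0]},
    {"translation": [-0.7,-0.035,0.5],"twist": [0,0,0]}
  ]
}}

```text
t: 35.55
ee_pos: [506.0, 266.5, 293.0]
orientation: [-2.164, -2.277, 0.001]
ft_force: [-1.0, 0.0, -0.1]
width: 50.3
```

Emit:
{"name": "send_rows", "arguments": {
  "commands": [
    {"translation": [-0.11,-0.005,0],"twist": [0,0,0]},
    {"translation": [-0.22,-0.01,0],"twist": [0,0,0]},
    {"translation": [-0.33,-0.015,0],"twist": [0,0,0]},
    {"translation": [-0.44,-0.02,0],"twist": [0,0,0]},
    {"translation": [-0.55,-0.025,0],"twist": [0,0,0]},
    {"translation": [-0.66,-0.03,0],"twist": [0,0,0]},
    {"translation": [-0.77,-0.035,0],"twist": [0,0,0]},
    {"translation": [-0.87,-0.04,0],"twist": [0,0,0]},
    {"translation": [-0.95,-0.045,0],"twist": [0,0,0]},
    {"translation": [-1.0,-0.05,0],"twist": [0,0,0]}
  ]
}}

```text
t: 36.55
ee_pos: [406.3, 261.5, 293.3]
orientation: [-2.164, -2.278, 0.0]
ft_force: [-0.1, -1.3, 0.6]
width: 50.3
```

Run:
```python
from h import *
d=snap('top','top7');e=snap('side','side7')
a=cv2.resize(d['img'][150:250,210:270],(360,600),interpolation=2)
b=cv2.resize(e['img'][80:190,235:335],(436,480),interpolation=2)
o=np.zeros((600,800,3),np.uint8);o[:,:360]=a;o[:480,364:]=b
cv2.imwrite('pics/c8.png',o[:,:,::-1])
```

```text
(no output)
```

View pics/c8.png

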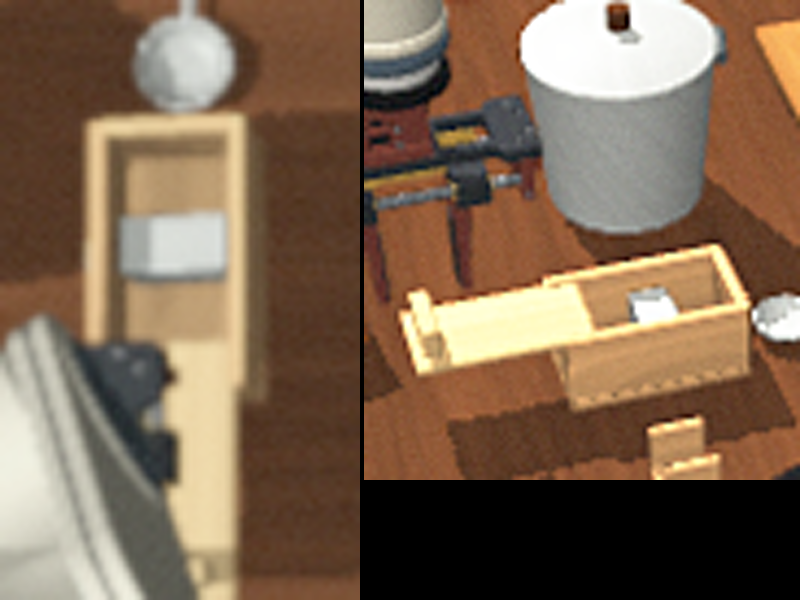

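The weight lies flat on the floor across the box. Ridge top in the side crop is around (428,311); checking its position.

Run:
```python
from h import *
d=load('side7')
for x,y in((428,311),(421,293),(436,330)):
  for z in(84,89): print(z,p2w(d,235+(x-364)/4.36,80+y/4.36,z).round(1))
print((w2p(d,[407,262,89])-[235,80])*4.36+[364,0])
```

```text
84 [406.6 267.9  84. ]
89 [406.2 261.7  89. ]
84 [404.8 289.9  84. ]
89 [404.4 283.6  89. ]
84 [408.9 245.1  84. ]
89 [408.6 239.   89. ]
[428.98990473 310.55841037]
```

Emit:
{"name": "send_rows", "arguments": {
  "commands": [
    {"translation": [0,0,-0.06],"twist": [0,0,0]},
    {"translation": [0,0,-0.12],"twist": [0,0,0]},
    {"translation": [0,0,-0.18],"twist": [0,0,0]},
    {"translation": [0,0,-0.24],"twist": [0,0,0]},
    {"translation": [0,0,-0.29],"twist": [0,0,0]},
    {"translation": [0,0,-0.34],"twist": [0,0,0]},
    {"translation": [0,0,-0.38],"twist": [0,0,0]},
    {"translation": [0,0,-0.41],"twist": [0,0,0]},
    {"translation": [0,0,-0.43],"twist": [0,0,0]},
    {"translation": [0,0,-0.43],"twist": [0,0,0]}
  ]
}}

```text
t: 37.65
ee_pos: [407.0, 261.5, 250.1]
orientation: [-2.164, -2.277, 0.0]
ft_force: [0.4, -0.3, 0.1]
width: 50.2
```

Emit:
{"name": "send_rows", "arguments": {
  "commands": [
    {"translation": [0,0,0],"twist": [0,0,0]},
    {"translation": [0,0,0],"twist": [0,0,0]},
    {"translation": [0,0,0],"twist": [0,0,0]},
    {"translation": [0,0,0],"twist": [0,0,0]},
    {"translation": [0,0,0],"twist": [0,0,0]},
    {"translation": [0,0,0],"twist": [0,0,0]},
    {"translation": [0,0,0],"twist": [0,0,0]},
    {"translation": [0,0,0],"twist": [0,0,0]},
    {"translation": [0,0,0],"twist": [0,0,0]},
    {"translation": [0,0,0],"twist": [0,0,0]}
  ],
  "grip": 1
}}

```text
t: 38.65
ee_pos: [407.0, 261.5, 250.3]
orientation: [-2.164, -2.277, 0.0]
ft_force: [-1.1, -1.0, 2.6]
width: 13.8
```

Emit:
{"name": "send_rows", "arguments": {
  "commands": [
    {"translation": [0.06,0.003,0],"twist": [0,0,0]},
    {"translation": [0.14,0.007,0],"twist": [0,0,0]},
    {"translation": [0.23,0.0115,0],"twist": [0,0,0]},
    {"translation": [0.33,0.0165,0],"twist": [0,0,0]},
    {"translation": [0.43,0.0215,0],"twist": [0,0,0]},
    {"translation": [0.53,0.0265,0],"twist": [0,0,0]},
    {"translation": [0.63,0.0315,0],"twist": [0,0,0]},
    {"translation": [0.73,0.0365,0],"twist": [0,0,0]},
    {"translation": [0.83,0.0415,0],"twist": [0,0,0]},
    {"translation": [0.93,0.0465,0],"twist": [0,0,0]}
  ]
}}

```text
t: 39.65
ee_pos: [501.0, 265.7, 250.2]
orientation: [2.164, 2.277, -0.001]
ft_force: [-1.7, -7.0, 5.3]
width: 13.8
```

Emit:
{"name": "send_rows", "arguments": {
  "commands": [
    {"translation": [0.015,-0.002,0],"twist": [0,0,0]},
    {"translation": [0.03,-0.003,0],"twist": [0,0,0]},
    {"translation": [0.045,-0.003,0],"twist": [0,0,0]},
    {"translation": [0.06,-0.003,0],"twist": [0,0,0]},
    {"translation": [0.075,-0.003,0],"twist": [0,0,0]},
    {"translation": [0.09,-0.003,0],"twist": [0,0,0]},
    {"translation": [0.1,-0.003,0],"twist": [0,0,0]},
    {"translation": [0.11,-0.003,0],"twist": [0,0,0]},
    {"translation": [0.12,-0.003,0],"twist": [0,0,0]},
    {"translation": [0.12,-0.003,0],"twist": [0,0,0]}
  ]
}}

```text
t: 40.65
ee_pos: [512.2, 266.0, 250.3]
orientation: [2.164, 2.277, 0.001]
ft_force: [-1.2, -3.6, 4.7]
width: 13.6
```

Emit:
{"name": "send_rows", "arguments": {
  "commands": [
    {"translation": [0.005,0,0],"twist": [0,0,0]},
    {"translation": [0.01,0,0],"twist": [0,0,0]},
    {"translation": [0.015,0,0],"twist": [0,0,0]},
    {"translation": [0.02,0,0],"twist": [0,0,0]},
    {"translation": [0.025,0,0],"twist": [0,0,0]},
    {"translation": [0.03,0,0],"twist": [0,0,0]},
    {"translation": [0.035,0,0],"twist": [0,0,0]},
    {"translation": [0.035,0,0],"twist": [0,0,0]},
    {"translation": [0.035,0,0],"twist": [0,0,0]},
    {"translation": [0.035,0,0],"twist": [0,0,0]}
  ]
}}

```text
t: 41.65
ee_pos: [514.0, 266.1, 250.3]
orientation: [-2.162, -2.275, 0.005]
ft_force: [-11.1, -1.2, 11.1]
width: 13.9
```

The end stop was reached at x = 514, as expected, with 11 N of reaction. Release, rise and check.

Emit:
{"name": "send_rows", "arguments": {
  "commands": [
    {"translation": [0,0,0],"twist": [0,0,0]},
    {"translation": [0,0,0],"twist": [0,0,0]},
    {"translation": [0,0,0],"twist": [0,0,0]},
    {"translation": [0,0,0],"twist": [0,0,0]},
    {"translation": [0,0,0],"twist": [0,0,0]},
    {"translation": [0,0,0.05],"twist": [0,0,0]},
    {"translation": [0,0,0.15],"twist": [0,0,0]},
    {"translation": [0,0,0.3],"twist": [0,0,0]},
    {"translation": [0,0,0.5],"twist": [0,0,0]},
    {"translation": [0,0,0.7],"twist": [0,0,0]}
  ],
  "grip": -0.14
}}

```text
t: 42.65
ee_pos: [515.6, 265.9, 322.2]
orientation: [2.164, 2.277, 0.001]
ft_force: [-0.2, -0.1, 0.6]
width: 49.9
```

Emit:
{"name": "send_rows", "arguments": {
  "commands": [
    {"translation": [-0.1,0,0.1],"twist": [0,0,0]},
    {"translation": [-0.2,0,0.2],"twist": [0,0,0]},
    {"translation": [-0.3,0,0.3],"twist": [0,0,0]},
    {"translation": [-0.4,0,0.4],"twist": [0,0,0]},
    {"translation": [-0.5,0,0.5],"twist": [0,0,0]},
    {"translation": [-0.6,0,0.6],"twist": [0,0,0]},
    {"translation": [-0.7,0,0.7],"twist": [0,0,0]},
    {"translation": [-0.8,0,0.8],"twist": [0,0,0]},
    {"translation": [-0.85,0,0.85],"twist": [0,0,0]},
    {"translation": [-0.85,0,0.85],"twist": [0,0,0]}
  ]
}}

```text
t: 43.65
ee_pos: [430.1, 266.0, 406.2]
orientation: [2.163, 2.278, 0.002]
ft_force: [0.1, 0.8, -0.1]
width: 50.3
```

Run:
```python
from h import *
d=snap('top','top8');e=snap('side','side8')
a=cv2.resize(e['img'][90:190,235:345],(440,400),interpolation=2)
o=np.zeros((600,800,3),np.uint8);o[:400,:440]=a
o[:345,440:]=cv2.resize(e['img'][200:330,300:400],(360,468))[:345]
o[400:600,:640]=cv2.resize(d['img'][140:240,190:510],(640,200))
cv2.imwrite('pics/c9.png',o[:,:,::-1])
```

```text
(no output)
```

View pics/c9.png

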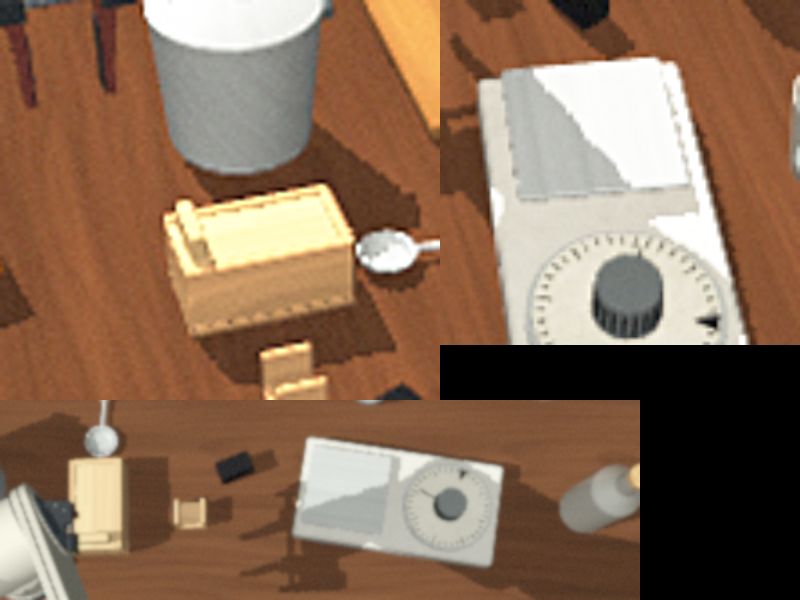

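The lid is shut, with its ridge at the box's near end and no gap. The dial stays where it was left, and the bystanders are in place. Handing in.

```bash
python3 -c "
from workcell import ctrl
print(ctrl.close_job())"
```

```text
the job is handed in; nothing more can be done
None
```

The job is done and handed in at about 44 s of the 72 s allowed; no verdict was reported.

- **Weighing:** I lifted the steel weight out of its rest by its end faces, stood it on the pan and let go.
- **Zeroing:** I turned the knob 1.17 rad clockwise and let go. With the weight still on the pan, the wedge lay within about 0.01 rad (0.5 mm) of the needle's tip. The side camera gave that figure, and the top view agreed.
- **Boxing:** I took the weight again by its long sides. It reached the box floor with 11 N of contact force before I released it, and the pictures showed it flat and across the box.
- **Lid:** I slid the lid to its end stop, which it met at x = 514 with 11 N of reaction. That matches the position computed for fully shut, and the last picture shows no gap.

In the last pictures the dial had stayed where I left it. The rest, black block, spoon, bucket and bottle showed no disturbance; the tumblers and jigger were outside those crops. The gripper was clear of everything. The highest force reported was about 13 N, though I read it only at the end of each call. No check failed or disagreed.

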